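# Reset the carver's power unit through its shutter

### The arm

A 6-joint arm with a two-finger parallel gripper is mounted at the origin on the work surface. World frame = base frame: x ahead of the robot, y to its left, z up, the work surface at z = 0. Lengths are in m, angles in rad, forces in N, time in s.
With the tool pointing down it reaches from about 0.25 to 0.775 m from the base axis. Payload 4 kg.
Tool frame: the origin (TCP) lies at the very end of the fingers, on their centre line; the grasp point (between the pads) lies 19 mm behind it; z points along the fingers, y is the line along which they close (so a half turn about z gives the same grasp; the last joint's range is limited). The gripper opens to 94 mm and grips with 3 to 60 N. Pads are 16 mm wide; open, the fingers measure 119 mm over their backs; the gripper's body (75 mm by 177 mm) begins 78 mm behind the grasp point.
Start: joints at [1.021, 0.087, 1.371, -0, 1.684, -0.103], TCP at [0.238, 0.496, 0.206] pointing down, gripper open.
Joint ranges: [-3.1, 3.1], [-0.76, 2.03], [0.27, 2.55], [-1.08, 4.22], [0.17, 2.65], [-2.57, 2.57]. Speed limits (rad/s): [2.79, 2.79, 3.14, 3.14, 3.14, 3.14].

### API

Orientations are given as [roll, pitch, yaw] about the fixed x, y, z axes, in that order (R = Rz(yaw) Ry(pitch) Rx(roll)).
In Python, from bench import robot, snapshot, finder gives the robot as it stands.
- The arm moves only by the tool drive_tool, never from a script. Its argument "deltas" is text: rows parted by semicolons, each of 7 numbers parted by spaces: the shift along the tool's x, y, z each as a share of 100 mm, from -1 to 1, then the turn, a rotation vector about the tool's x, y, z each as a share of 90 degrees, from -1 to 1, then the finger opening in mm, from 0 to 94. In form: tx ty tz rx ry rz gripper; .... A call has 1 to 5 rows; each row is the pose to reach, as a shift and turn from the pose commanded when the call began, along the tool's axes at that moment; what a row does not reach only later rows make up. A row lasts 1/10 s, in which the tool goes at most 50 mm and 8.59 degrees, less where a joint would pass 70% of its speed; a pose out of reach is approached as far as the arm can. A call with a number of a shift or a turn outside -1 to 1 is refused whole. A call with a gripper value outside its range is refused whole. The fingers move at their own pace and stop on an object; the grip force is fixed at half the most. Time passes only in rows, so rows that repeat a pose let the fingers close. It gives the time, the measured TCP pose, the force, the opening and the grip force at its end, in the units of the state.
- robot.get_obs(): the state, without advancing time (a new reading comes with each control period).
- snapshot(name): name is "scene" or "side" or "wrist"; returns a dict with "img" (384x512x3 uint8, red, green, blue), "fx", "fy", "cx", "cy" (pixels), "D" ([k1, k2, p1, p2, k3] as OpenCV has them; the pictures are not rectified), "T" (4x4, takes a point from camera to world coordinates); the wrist camera has in their place "hand_eye" (4x4, takes a point from camera to tool coordinates, whose origin is the TCP and whose axes are the flange's). Camera axes: x right, y up, looking along -z (the intrinsics and any distortion apply to the point x, -y, -z); pixel columns grow to the right and rows downward; lengths in m; the calibration is good to about 2 mm. A picture is of the moment at which its call begins: read the wrist's pose just before it. There is no depth.
- robot.close_job(): hands the job in; it is judged then, once.
Trained networks look in the newest picture that a camera, given by its name, has taken for a name from the list of things; names that differ only in an ending like _2 or _b are one class to them, and where a whole thing is asked for, a point or a joint stands for the part that bears it (a point fixed in the world has none). Each returns a list of dicts, best first, with "confidence" (0 to 1); they miss things now and then, are a little off and sometimes report something else, mostly with a low value. They report only what shows in the picture. A call takes as long as a camera call. They do not tell look-alikes from the thing itself.
- finder.look_for(camera, thing): "xy" ([column, row] in pixels, amid what is visible of it).
- finder.masks_of(camera, thing): "region" (384x512 bool, what is visible of it) and "xy" ([column, row] in pixels, amid what is visible of it).
- finder.landmark_of(camera, thing): "xy" ([column, row] in pixels: a listed point, or the origin of a listed thing).
The state is a dict: "time": time; "joint_positions": joint angles; "qvel": joint speeds; "joint_torque": joint torques, N m; "tool_pos": TCP position; "ee_rot": TCP orientation; "wrist_force": force on the tool from outside, world axes, zero at the start; "wrist_torque": the same for the moment, N m; "width": finger opening in m; "finger_force": force on a finger pad.
Only numpy, scipy, OpenCV 4.12 (cv2) and the standard library are available. Lean on these libraries where they do the work, as an engineer would, in place of code of your own. Each camera call takes 0.05 s, during which the arm holds its last target. There are 200 camera calls.

### The job

The overload switch of the carving bench's grey power unit has tripped. First turn the orange bar of the black shutter on top of the unit until the yellow-ringed hole points at the white mark on the case; then take the red-handled stylus out of the wooden tool block, reach its steel pin down through that hole and press the recessed red reset button all the way down. Finish while still gripping the stylus and holding the button down, and leave the other tools and the things on the bench as they are.

Things in the scene. Friction and masses are not known exactly. Their poses are not given: they have to be found in the camera images.
- unit: fixed grey case of the power unit, 150 (x) by 130 (y) by 60 mm high; origin at the centre of its underside, z up. The round black shutter (94 mm across, 6 mm thick) lies on its top, turning about a vertical axis that passes through (-12, 0) mm in this frame; the shutter's upper face is 66 mm above the bench. It may stand on either side of the bench, turned up to 0.4 rad
- shutter (a joint): angle of the shutter about the vertical, rad, anticlockwise from above positive; 0 when its hole points exactly at the white mark (the unit's +x direction) and lies over the button. It starts between 0.5 and 1.25, has stops at -1.6 and 1.6, turns with about 0.06 N m of friction and stays where it is left. Only within about 0.13 of 0 does it count as facing the mark
- shutter_grip (a point): centre of the upper face of the orange grip bar, on the shutter's axis. Turns with the shutter: x points along the bar towards the hole, z up. The bar is 44 mm long (x), 12 mm wide (y) and stands 28 mm above the shutter's upper face
- aperture (a point): centre of the shutter's yellow-ringed hole, at the shutter's upper face, 34 mm from the shutter's axis. The hole is 14 mm wide and 6 mm deep (right through the shutter). Turns with the shutter
- mark (a point): middle of the white T-shaped mark on the case's upper face (60 mm above the bench), 60 mm from the shutter's axis, in the unit's +x direction
- button_top (a point): centre of the upper face of the red reset button, 18 mm across, in a 24 mm wide well of the case, 34 mm from the shutter's axis towards the mark; undepressed it lies 14 mm below the shutter's upper face (52 mm above the bench). It goes down with the button
- reset_button (a joint): how far the button is pressed, m: 0 up, 0.008 at its stop; a spring resists with 2 N at first and 6 N at the stop, and pushes it back up. It counts as down beyond 0.005
- block: fixed light-wood tool block, 60 (x) by 164 (y) by 80 mm high, origin at the centre of its underside; three 16 mm holes right through it at y = -52, 0 and +52 mm, with one tool hanging upright in each by its brass collar, in any order. It stands on the other side of the bench from the unit, turned up to 0.4 rad
- stylus: the stylus, 140 mm long, about 60 g, loose; origin at the tip of its pin, z along it towards the handle's end (up). From the tip: steel pin 6 mm across (tip narrowed to 4 mm) up to 45 mm, dark shank 13 mm across to 70 mm, brass collar 22 mm across from 70 to 76 mm, round red handle 14 mm across from 76 to 140 mm. In the block the collar rests on the block's top, so the tip hangs 10 mm above the bench and the handle stands 86 to 150 mm above it
- stylus_tip (a point): the tip of the stylus's pin (same point as its origin)
- stylus_grip (a point): point on the stylus's axis 99 mm from the tip, in the middle part of the red handle, a good place to grip
- gouge: a tool of the same outline with a wooden handle, in another hole of the block, its end 150 mm above the bench; to be left; origin at its tip
- punch: a tool of the same outline with a blue handle, in another hole of the block, its end 150 mm above the bench; to be left; origin at its tip
- carving: loose wooden block being carved, 45 by 45 by 70 mm high, to be left; origin at the centre of its underside
- inkpot: small loose jar, 42 mm across, 55 mm high, to be left; origin at the centre of its underside
Not all that is in view belongs to the job. Leave any turquoise look-alike of the stylus alone.

How it is judged:
On the way, in this order (a step that is already met when the one before it is completed fails the run):
1. the shutter's hole faces the white mark, the button still up (value of joint shutter between -0.13 and 0.13 rad and value of joint reset_button below 0.002 m), for 0.2 s.
2. the gripped stylus, through the hole, holds the button down (value of joint shutter between -0.13 and 0.13 rad and value of joint reset_button above 0.005 m and contact force between stylus and reset_button above 1 N and horizontal distance between stylus_tip and button_top below 0.01 m and z of stylus_tip in the frame of aperture below -0.015 m and contact force between the fingers and stylus above 2 N and angle between stylus's own z axis and vertical below 0.4 rad), for 0.3 s.
At the end, for the whole second after the job is handed in: Shutter within 0.13 rad of the mark; stylus gripped (over 2 N), within 0.4 rad of upright, its tip 15 mm or more below the shutter's top, within 10 mm of the button's centre, pressing over 1 N, the button down more than 5 mm; gouge, punch, carving and inkpot within 30 mm of their starts (all of step 2 and distance of each of gouge, punch, carving, inkpot from where it was at the start of the episode below 0.03 m); the arm keeps its last pose, push and grip.
It fails at once if another tool, the carving or the ink pot is moved more than 50 mm (distance of any of gouge, punch, carving, inkpot from where it was at the start of the episode above 0.05 m).
It also fails if it takes over 58 s, if anything falls off the work surface, if the arm or the gripper's body presses on something with over 40 N, if the wrist force passes 120 N, or if a joint passes its speed limit or range.

## Working session

There is one attempt and no reset: what is moved stays moved. The work goes in short steps, Python scripts to look and compute and a tool call to move; the robot and the scene stay as the last step left them, time stands still between calls to the robot, and variables do not carry over. Pictures are saved under pics/ and viewed, at most 10 in all, crops included, and the job is handed in when it is done.

Besides the shell and the picture viewer there is one more tool, called by a JSON object that holds its "fn" and its "kwargs". drive_tool: Moves the arm, as the interface text tells. Shift numbers are shares of 100 mm and turn numbers shares of 90 degrees, none past 1 either way. Its arguments: {"type":"object","properties":{"deltas":{"type":"string"}},"required":["deltas"]}

```bash
mkdir -p pics
cat > h.py <<'E'
import numpy as np, cv2
from scipy.spatial.transform import Rotation as Rn
from bench import robot, snapshot, finder
def tool():
    o=robot.get_obs(); T=np.eye(4); T[:3,:3]=Rn.from_euler('xyz',o['ee_rot']).as_matrix(); T[:3,3]=o['tool_pos']; return T
def snap(n):
    t=tool(); s=dict(snapshot(n))
    if 'T' not in s or n=='wrist': s['T']=t@np.array(s['hand_eye'])
    s['T']=np.array(s['T']); return s
def K(s): return np.array([[s['fx'],0,s['cx']],[0,s['fy'],s['cy']],[0,0,1.]])
def ray(s,xy):
    u=cv2.undistortPoints(np.array([[xy]],float),K(s),np.array(s['D'],float))[0,0]
    d=s['T'][:3,:3]@np.array([u[0],-u[1],-1.]); return s['T'][:3,3],d/np.linalg.norm(d)
def atz(s,xy,z):
    o,d=ray(s,xy); return o+d*(z-o[2])/d[2]
def proj(s,P):
    Q=(np.atleast_2d(P)-s['T'][:3,3])@s['T'][:3,:3]; Q=Q*[1,-1,-1]
    return cv2.projectPoints(Q,np.zeros(3),np.zeros(3),K(s),np.array(s['D'],float))[0][:,0]
def save(s,n): cv2.imwrite('pics/'+n+'.png',s['img'][:,:,::-1])
E
python3 - <<'E'
from h import *
np.set_printoptions(precision=4,suppress=True)
Z=dict(shutter_grip=.094,aperture=.066,mark=.06,stylus_grip=.109,stylus=.01,gouge=.01,punch=.01,unit=0,block=0,carving=0,inkpot=0,button_top=.052)
ims=[]
for c in ['scene','side']:
    s=snap(c); ims.append(s['img']); print(c,s['T'][:3,3])
    for k,z in Z.items():
        for r in finder.landmark_of(c,k)[:2]: print(k,np.round(r['xy'],1),round(r['confidence'],2),atz(s,r['xy'],z)[:2])
cv2.imwrite('pics/a.png',cv2.resize(np.hstack(ims),(800,300))[:,:,::-1])
save(snap('wrist'),'w0');print(robot.get_obs())
E
```

```text
scene [1.2298 0.069  0.9389]
shutter_grip [326.  209.1] 0.7 [0.5666 0.1912]
mark [329.8 241.9] 0.95 [0.634  0.2056]
stylus_grip [160.9 229.3] 0.78 [ 0.6812 -0.1711]
stylus_grip [159.  197.3] 0.44 [ 0.5938 -0.1965]
stylus [161.1 252.1] 0.62 [ 0.6798 -0.1841]
unit [321.3 240.9] 0.72 [0.5929 0.194 ]
block [145.  225.9] 0.67 [ 0.6043 -0.2446]
block [246.9 195.5] 0.23 [ 0.4743 -0.0034]
carving [239.2 251.3] 0.74 [ 0.6474 -0.0018]
inkpot [251.8 194.3] 0.67 [0.4686 0.0089]
side [ 0.5235 -0.5537  0.6525]
shutter_grip [272.4 149.6] 0.84 [0.581  0.1972]
aperture [279.2 152.4] 0.8 [0.6005 0.2223]
mark [290.8 160.1] 0.65 [0.628  0.1971]
stylus_grip [297.6 282.6] 0.62 [ 0.5992 -0.1948]
stylus_grip [341.9 278.6] 0.57 [ 0.6749 -0.19  ]
stylus [327.5 309.2] 0.89 [ 0.6626 -0.19  ]
gouge [269.3 147.8] 0.7 [0.5814 0.319 ]
gouge [295.1 371.2] 0.61 [ 0.5905 -0.3021]
unit [274.2 179.6] 0.67 [0.5875 0.193 ]
unit [310.3 235.9] 0.47 [ 0.656  -0.0016]
block [290.5 344.3] 0.93 [ 0.5881 -0.2507]
carving [310.2 238.1] 0.8 [ 0.6549 -0.008 ]
inkpot [223.2 235. ] 0.9 [0.4608 0.0083]
{'time': 1.35, 'joint_positions': array([ 1.0209,  0.0872,  1.3707, -0.    ,  1.6836, -0.103 ]), 'qvel': array([-0.0009,  0.0001, -0.0007,  0.0004,  0.0008, -0.0005]), 'joint_torque': array([  0.    , -34.0045, -30.2588,   0.0718,   0.0239,  -0.    ]), 'tool_pos': array([0.2377, 0.496 , 0.2055]), 'ee_rot': array([3.1415, 0.    , 2.6948]), 'wrist_force': array([ 0.0549, -0.4356, -0.5511]), 'wrist_torque': array([-0.0477,  0.0063,  0.012 ]), 'finger_force': 0.0, 'width': 0.09392124118152481}
```

View pics/a.png

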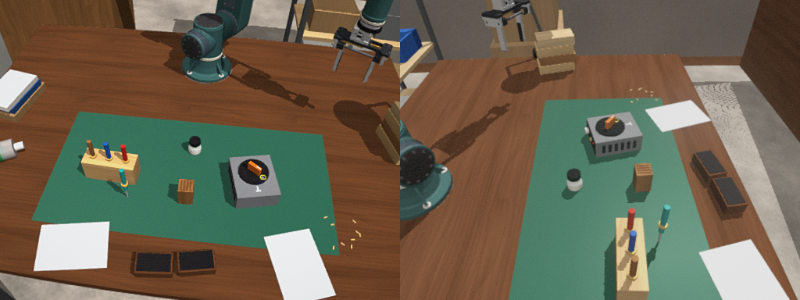

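{"fn": "drive_tool", "kwargs": {"deltas": "-0.43 -0.13 -0.1 0 0 0 94; -0.87 -0.25 -0.2 0 0 0 94; -0.87 -0.25 -0.2 0 0 0 94"}}

```text
time: 1.65
tool_pos: [0.3091, 0.4337, 0.2273]
ee_rot: [3.139, 0.003, 2.689]
wrist_force: [-0.1, -0.2, -0.0]
width: 0.0939
finger_force: 0.0
```

{"fn": "drive_tool", "kwargs": {"deltas": "-0.43 -0.13 0 0 0 0 94; -0.87 -0.25 0 0 0 0 94; -0.87 -0.25 0 0 0 0 94"}}

```text
time: 1.95
tool_pos: [0.3758, 0.3731, 0.2251]
ee_rot: [-3.141, 0.001, 2.689]
wrist_force: [0.1, 0.3, -0.4]
width: 0.0938
finger_force: 0.0
```

{"fn": "drive_tool", "kwargs": {"deltas": "-0.43 -0.13 0 0 0 0 94; -0.87 -0.25 0 0 0 0 94; -0.87 -0.25 0 0 0 0 94"}}

```text
time: 2.25
tool_pos: [0.4429, 0.3135, 0.2248]
ee_rot: [-3.141, 0.001, 2.69]
wrist_force: [-0.5, 0.1, 0.4]
width: 0.0939
finger_force: 0.0
```

{"fn": "drive_tool", "kwargs": {"deltas": "-0.43 -0.13 0 0 0 0 94; -0.87 -0.25 0 0 0 0 94; -0.87 -0.25 0 0 0 0 94"}}

```text
time: 2.55
tool_pos: [0.5103, 0.2538, 0.2245]
ee_rot: [-3.14, 0.0, 2.69]
wrist_force: [-1.4, 0.0, -0.1]
width: 0.0939
finger_force: 0.0
```

```bash
cat >> h.py <<'E'
np.set_printoptions(precision=4,suppress=True)
def plan(pos,yaw):
    t=tool(); d=t[:3,:3].T@(np.array(pos)-t[:3,3])*10
    R=Rn.from_euler('xyz',[np.pi,0,yaw]).as_matrix(); r=Rn.from_matrix(t[:3,:3].T@R).as_rotvec()/(np.pi/2)
    print('plan',np.round(d,3),np.round(r,3),'now',t[:3,3],robot.get_obs()['ee_rot'])
E
python3 - <<'E'
from h import *
s=snap('wrist'); save(s,'w1'); print(s['hand_eye'])
for k,z in dict(shutter_grip=.094,aperture=.066,mark=.06,unit=0).items():
    for r in finder.landmark_of('wrist',k)[:2]: print(k,np.round(r['xy'],1),round(r['confidence'],2),atz(s,r['xy'],z)[:2])
plan([.574,.194,.2],.82); print(robot.get_obs()['time'])
E
```

```text
[[-0.0004  0.9737  0.2279  0.0641]
 [ 1.      0.0004  0.0002  0.0005]
 [ 0.0001  0.2279 -0.9737 -0.1794]
 [ 0.      0.      0.      1.    ]]
shutter_grip [225.1 259.5] 0.76 [0.5702 0.1917]
aperture [259.3 253.9] 0.6 [0.5913 0.2211]
mark [261.  286.5] 0.71 [0.6319 0.2039]
plan [-0.876 -0.283  0.256] [-0.    -0.001  1.195] now [0.5071 0.2572 0.2257] [ 3.1409 -0.0006  2.6971]
2.8
```

View pics/w1.png

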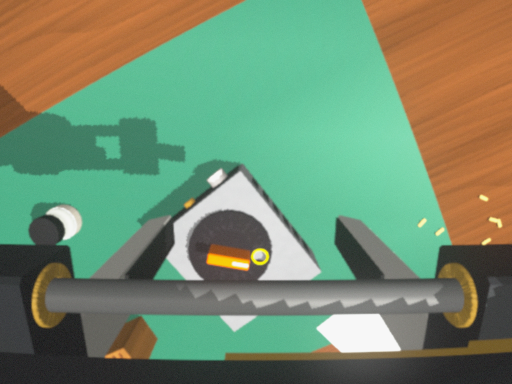

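{"fn": "drive_tool", "kwargs": {"deltas": "-0.35 -0.44 0 0 0 0.1 94; -0.68 -0.87 0 0 0 0.19 94; -0.68 -0.87 0 0 0 0.28 94; -0.68 -0.87 0 0 0 0.37 94; -0.68 -0.87 0 0 0 0.4 94"}}

```text
time: 3.3
tool_pos: [0.5314, 0.1484, 0.2259]
ee_rot: [3.141, -0.0, 2.064]
wrist_force: [-0.2, -0.4, -0.4]
width: 0.0939
finger_force: 0.0
```

{"fn": "drive_tool", "kwargs": {"deltas": "0 0 0 0 0 0.1 94; 0 0 0 0 0 0.19 94; 0 0 0 0 0 0.28 94; 0 0 0 0 0 0.37 94; 0 0 0 0 0 0.4 94"}}

```text
time: 3.8
tool_pos: [0.5312, 0.1493, 0.2258]
ee_rot: [3.141, -0.001, 1.437]
wrist_force: [0.6, -0.6, 0.1]
width: 0.0942
finger_force: 0.0
```

{"fn": "drive_tool", "kwargs": {"deltas": "0 0 0 0 0 0.1 94; 0 0 0 0 0 0.19 94; 0 0 0 0 0 0.28 94; 0 0 0 0 0 0.37 94; 0 0 0 0 0 0.4 94"}}

```text
time: 4.3
tool_pos: [0.5312, 0.1493, 0.2258]
ee_rot: [-3.141, -0.001, 0.809]
wrist_force: [0.4, -0.1, -0.0]
width: 0.0942
finger_force: 0.0
```

Run:
```python
from h import *
s=snap('wrist'); save(s,'w2')
for k,z in dict(shutter_grip=.094,aperture=.066,mark=.06,unit=0).items():
    for r in finder.landmark_of('wrist',k)[:2]: print(k,np.round(r['xy'],1),round(r['confidence'],2),atz(s,r['xy'],z)[:2])
print(tool(),robot.get_obs()['time'])
```

```text
shutter_grip [255.2 119.3] 0.87 [0.5761 0.193 ]
shutter_grip [294.8 279.2] 0.42 [0.4929 0.0454]
aperture [251.8  88.4] 0.96 [0.5945 0.2171]
mark [284.8  71. ] 0.7 [0.6307 0.2068]
unit [258.5 113.8] 0.6 [0.5829 0.194 ]
unit [292.6 281.2] 0.18 [ 0.463  -0.0004]
[[ 0.688   0.7257  0.0003  0.5316]
 [ 0.7257 -0.688   0.0003  0.1485]
 [ 0.0004  0.     -1.      0.2257]
 [ 0.      0.      0.      1.    ]] 4.55
```

View pics/w2.png

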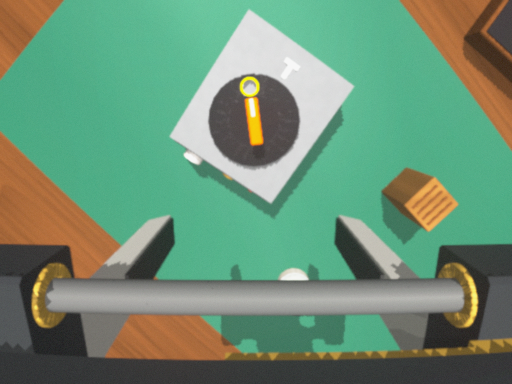

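Run:
```python
from h import *
import math
im=cv2.imread('pics/w2.png'); hsv=cv2.cvtColor(im,cv2.COLOR_BGR2HSV); s=snap('wrist')
box=np.zeros(im.shape[:2],bool); box[5:206,165:358]=1
def big(m):
    n,l,st,c=cv2.connectedComponentsWithStats((m&box).astype(np.uint8)); i=1+st[1:,4].argmax(); return c[i],(l==i)
h,S,V=[hsv[...,i].astype(int) for i in range(3)]
cy,_=big((h>24)&(h<36)&(S>130)&(V>120)); ap=atz(s,cy,.066)
co,mo=big((h>5)&(h<22)&(S>150)&(V>120)); print('orange',co)
cw,mw=big((V>225)&(S<30)&(np.arange(384)[:,None]<85)); mk=atz(s,cw,.06); print('mark',cw,mk)
_,md=big((V<75)); 
ct=max(cv2.findContours(md.astype(np.uint8),cv2.RETR_EXTERNAL,cv2.CHAIN_APPROX_NONE)[0],key=len)
hull=cv2.convexHull(ct)
e=cv2.fitEllipse(hull); print('disc',e); ax=atz(s,e[0],.066)
print('ring',cy,ap,'axis',ax,'r',np.linalg.norm(ap-ax),np.linalg.norm((mk-ax)[:2]))
x,y=(ap-ax)[:2]; a=math.atan2(y,x); x,y=(mk-ax)[:2]; m=math.atan2(y,x)
# case corners at z=.06
_,mc=big((S<40)&(V>120)); r=cv2.minAreaRect(np.argwhere(mc)[:,::-1].astype(np.float32)); P=np.array([atz(s,p,.06)[:2] for p in cv2.boxPoints(r)]); print(P, [math.atan2(*(P[(i+1)%4]-P[i])[::-1]) for i in range(4)])
p=cv2.fitLine(np.argwhere(mo&(V>0))[:,::-1].astype(np.float32),cv2.DIST_L2,0,.01,.01).ravel()
q=atz(s,p[2:]-10*p[:2],.09)-atz(s,p[2:]+10*p[:2],.09); b=math.atan2(q[1],q[0])
print('ap ang',a,'mark ang',m,'bar ang',b)
plan([*ax[:2],.15],a)
```

```text
orange [253.9578 122.692 ]
mark [231.3758  57.3917] [0.6009 0.2528 0.06  ]
disc ((258.640869140625, 152.1685791015625), (13.387015342712402, 14.056632995605469), 170.87010192871094)
ring [249.2775  85.4624] [0.5948 0.2202 0.066 ] axis [0.5557 0.1651 0.066 ] r 0.0675341520516536 0.09864388123153067
[[0.4881 0.2445]
 [0.6447 0.2739]
 [0.6778 0.1488]
 [0.5168 0.108 ]] [0.1852208232523242, -1.3120250448175999, -2.8935365976793133, 1.7783679824760985]
ap ang 0.9533443919070913 mark ang 1.0942283733733063 bar ang 0.9465081083241758
plan [0.287 0.058 0.756] [ 0.   -0.   -0.09] now [0.5317 0.1483 0.2256] [-3.1416 -0.0003  0.8116]
```

Run:
```python
from h import *
import math
im=cv2.imread('pics/w2.png'); s=snap('wrist')
g=cv2.cvtColor(im,cv2.COLOR_BGR2GRAY); hsv=cv2.cvtColor(im,cv2.COLOR_BGR2HSV)
# radial edge search for the disc rim, bright case outside
pts=[]
for a in np.linspace(0,2*np.pi,180,endpoint=False):
    r=np.arange(38,53,.25); x=254+r*np.cos(a); y=120+r*np.sin(a)
    v=cv2.remap(cv2.GaussianBlur(g,(3,3),0),x[None].astype(np.float32),y[None].astype(np.float32),1)[0].astype(float)
    d=v[8:]-v[:-8]; i=d.argmax()
    if d[i]>40: pts.append([x[i+4],y[i+4]])
W=np.array([atz(s,p,.066)[:2] for p in pts])
for _ in range(4):
    A=np.c_[2*W,np.ones(len(W))]; c=np.linalg.lstsq(A,(W**2).sum(1),rcond=None)[0]
    e=np.linalg.norm(W-c[:2],axis=1); R=math.sqrt(c[2]+c[:2]@c[:2]); W=W[abs(e-R)<.0025]
print('axis',c[:2],'R',R,len(W))
g2=np.zeros_like(g); roi=g[50:85,272:305]; g2[50:85,272:305]=(roi>min(245,roi.max()-25)); print(roi.max(),np.median(roi))
M=cv2.moments(g2,True); cw=(M['m10']/M['m00'],M['m01']/M['m00']); mk=atz(s,cw,.06)[:2]; print('mark',cw,M['m00'],mk)
ap=atz(s,(249.3,86.5),.066)[:2]
for n,p in(('ap',ap),('mk',mk)):
    d=p-c[:2]; print(n,np.linalg.norm(d),math.atan2(d[1],d[0]))
```

```text
axis [0.5739 0.1914] R 0.04659767776867229 180
247 223.0
mark (288.5389369592089, 66.1433868974042) 809.0 [0.637  0.2069]
ap 0.03453083526701759 0.9394586868678678
mk 0.06499990094598751 0.2412114881782096
```

{"fn": "drive_tool", "kwargs": {"deltas": "0.3 0 0.4 0 0 -0.08 40; 0.6 0.01 0.8 0 0 -0.084 40; 0.6 0.01 0.8 0 0 -0.084 40; 0.6 0.01 0.8 0 0 -0.084 40; 0.6 0.01 0.8 0 0 -0.084 40"}}

```text
time: 5.15
tool_pos: [0.5748, 0.1902, 0.1478]
ee_rot: [3.139, -0.002, 0.942]
wrist_force: [0.1, 0.4, -0.4]
width: 0.0577
finger_force: 0.0
```

{"fn": "drive_tool", "kwargs": {"deltas": "0 0 0.35 0 0 0 40; 0 0 0.74 0 0 0 40; 0 0 0.74 0 0 0 40; 0 0 0.74 0 0 0 40"}}

```text
time: 5.55
tool_pos: [0.5746, 0.1901, 0.0737]
ee_rot: [3.14, -0.002, 0.941]
wrist_force: [0.6, 0.2, 1.0]
width: 0.0403
finger_force: 0.0
```

Run:
```python
from h import *
plan([.5739,.1914,.071],.943)
```

```text
plan [ 0.006 -0.014  0.027] [ 0.001 -0.001 -0.001] now [0.5746 0.1901 0.0737] [ 3.1401 -0.0018  0.9412]
```

{"fn": "drive_tool", "kwargs": {"deltas": "0 -0.01 0.02 0 0 0 0; 0 -0.01 0.02 0 0 0 0; 0 -0.01 0.02 0 0 0 0; 0 -0.01 0.02 0 0 0 0; 0 -0.01 0.02 0 0 0 0"}}

```text
time: 6.05
tool_pos: [0.5721, 0.1929, 0.0712]
ee_rot: [-3.138, -0.002, 0.943]
wrist_force: [-5.5, 3.7, 6.6]
width: 0.0117
finger_force: 30.0
```

{"fn": "drive_tool", "kwargs": {"deltas": "0 0 0 0 0 0 0; 0 0 0 0 0 0 0"}}

```text
time: 6.25
tool_pos: [0.5721, 0.1928, 0.0712]
ee_rot: [-3.138, -0.001, 0.943]
wrist_force: [-6.3, 3.8, 5.0]
width: 0.0117
finger_force: 30.0
```

{"fn": "drive_tool", "kwargs": {"deltas": "0 -0.025 0 0 0 0.09 0; 0 -0.025 0 0 0 0.18 0; 0 -0.025 0 0 0 0.27 0; 0 -0.025 0 0 0 0.36 0; 0 -0.025 0 0 0 0.446 0"}}

```text
time: 6.75
tool_pos: [0.572, 0.193, 0.0713]
ee_rot: [-3.141, -0.002, 0.236]
wrist_force: [-0.3, 0.1, 3.4]
width: 0.0117
finger_force: 30.0
```

{"fn": "drive_tool", "kwargs": {"deltas": "0 0 0 0 0 0 0; 0 0 0 0 0 0 0"}}

```text
time: 6.95
tool_pos: [0.572, 0.193, 0.0712]
ee_rot: [-3.141, -0.002, 0.244]
wrist_force: [-2.5, 1.2, 6.1]
width: 0.0117
finger_force: 30.0
```

{"fn": "drive_tool", "kwargs": {"deltas": "0 0 0 0 0 0 40; 0 0 0 0 0 0 40; 0 0 0 0 0 0 40; 0 0 -0.4 0 0 0 40; 0 0 -0.9 0 0 0 40"}}

```text
time: 7.45
tool_pos: [0.5689, 0.1917, 0.1561]
ee_rot: [3.142, 0.009, 0.242]
wrist_force: [1.6, 1.5, -0.4]
width: 0.0402
finger_force: 0.0
```

{"fn": "drive_tool", "kwargs": {"deltas": "-0.4 0 -0.3 0 0 0 40; -0.7 0 -0.6 0 0 0 40; -0.7 0 -0.6 0 0 0 40; -0.7 0 -0.6 0 0 0 40"}}

```text
time: 7.85
tool_pos: [0.5037, 0.1758, 0.22]
ee_rot: [3.142, -0.002, 0.242]
wrist_force: [-0.5, -0.2, -1.0]
width: 0.0398
finger_force: 0.0
```

Run:
```python
from h import *
s=snap('wrist'); save(s,'w3')
for k,z in dict(shutter_grip=.094,aperture=.066,mark=.06,button_top=.052).items():
    for r in finder.landmark_of('wrist',k)[:2]: print(k,np.round(r['xy'],1),round(r['confidence'],2),atz(s,r['xy'],z)[:2])
print(tool(),robot.get_obs()['time'])
im=cv2.resize(s['img'][:220,130:400],None,fx=2.9,fy=2.7,interpolation=2); cv2.imwrite('pics/w3c.png',im[:,:,::-1])
```

```text
shutter_grip [253.9 108.4] 0.69 [0.5749 0.1929]
aperture [252.4  70.8] 0.66 [0.6101 0.203 ]
mark [251.7  47. ] 0.8 [0.6326 0.2093]
mark [253.9 102. ] 0.7 [0.5818 0.1946]
button_top [252.2  75.7] 0.47 [0.6071 0.2026]
[[ 0.9711  0.2388 -0.0042  0.5031]
 [ 0.2388 -0.9711 -0.0009  0.1756]
 [-0.0043 -0.0001 -1.      0.217 ]
 [ 0.      0.      0.      1.    ]] 8.1
```

View pics/w3c.png

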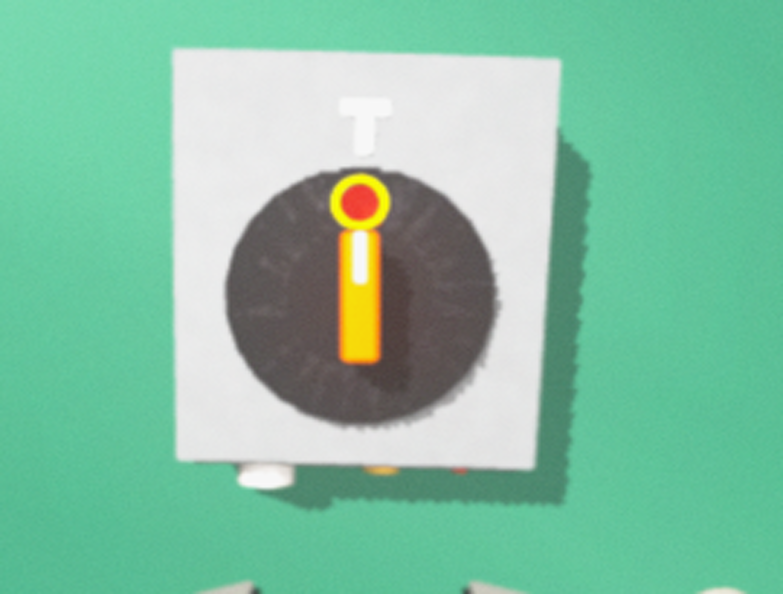

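{"fn": "drive_tool", "kwargs": {"deltas": "-0.07 0.46 -0.15 0 0 0 40; -0.14 0.92 -0.3 0 0 0 40; -0.14 0.92 -0.3 0 0 0 40"}}

```text
time: 8.4
tool_pos: [0.5133, 0.0786, 0.2505]
ee_rot: [3.139, -0.002, 0.235]
wrist_force: [0.1, 0.7, -0.3]
width: 0.0404
finger_force: 0.0
```

{"fn": "drive_tool", "kwargs": {"deltas": "-0.07 0.46 0 0 0 0 40; -0.14 0.92 0 0 0 0 40; -0.14 0.92 0 0 0 0 40"}}

```text
time: 8.7
tool_pos: [0.5203, -0.0138, 0.2476]
ee_rot: [3.141, 0.003, 0.235]
wrist_force: [-0.9, 0.4, 0.8]
width: 0.0401
finger_force: 0.0
```

{"fn": "drive_tool", "kwargs": {"deltas": "-0.07 0.46 0 0 0 0 40; -0.14 0.92 0 0 0 0 40; -0.14 0.92 0 0 0 0 40"}}

```text
time: 9.0
tool_pos: [0.5286, -0.106, 0.2474]
ee_rot: [-3.141, 0.003, 0.235]
wrist_force: [-0.9, 0.1, -0.1]
width: 0.0401
finger_force: 0.0
```

{"fn": "drive_tool", "kwargs": {"deltas": "-0.07 0.46 0 0 0 0.05 40; -0.14 0.92 0 0 0 0.1 40; -0.14 0.92 0 0 0 0.15 40; -0.14 0.92 0 0 0 0.15 40; -0.14 0.92 0 0 0 0.15 40"}}

```text
time: 9.5
tool_pos: [0.5372, -0.1935, 0.2487]
ee_rot: [-3.14, 0.001, 0.009]
wrist_force: [0.2, 0.2, 0.6]
width: 0.0402
finger_force: 0.0
```

Run:
```python
from h import *
s=snap('wrist'); save(s,'w4')
im=cv2.cvtColor(s['img'],cv2.COLOR_RGB2HSV)
for k,z in dict(stylus_grip=.109,stylus=.01,punch=.01,gouge=.01,block=0).items():
    for r in finder.landmark_of('wrist',k)[:3]: print(k,np.round(r['xy'],1),round(r['confidence'],2),atz(s,r['xy'],z)[:2])
print(tool(),robot.get_obs()['time'])
a=cv2.imread('pics/w3.png'); h=cv2.cvtColor(a,cv2.COLOR_BGR2HSV); m=cv2.inRange(h,(24,130,120),(36,255,255)); m[:62]=0; m[86:]=0
y,x=np.nonzero(m); print('ring px',x.min(),x.max(),y.min(),y.max())
s['T']=np.array([[ 0.9711,0.2388,-0.0042,0.5031],[0.2388,-0.9711,-0.0009,0.1756],[-0.0043,-0.0001,-1,0.2170],[0,0,0,1]])@np.array(s['hand_eye'])
print(atz(s,((x.min()+x.max())/2,(y.min()+y.max())/2),.066))
```

```text
stylus_grip [256.8 126.5] 0.72 [ 0.5934 -0.1957]
stylus_grip [239.6  41.9] 0.66 [ 0.6703 -0.1791]
stylus_grip [113.4 219.7] 0.38 [ 0.4976 -0.0473]
stylus [257.7 121. ] 0.89 [ 0.5967 -0.1974]
stylus [249.4  56.3] 0.64 [ 0.6741 -0.1865]
stylus [110.9 220.9] 0.58 [0.4626 0.0017]
punch [299.7 126.9] 0.56 [ 0.5899 -0.2505]
punch [257.7 123.7] 0.21 [ 0.5934 -0.1974]
gouge [336.  127.2] 0.71 [ 0.5902 -0.2967]
block [296.5 121.7] 0.63 [ 0.5961 -0.2475]
[[ 1.      0.0072  0.0004  0.537 ]
 [ 0.0072 -1.     -0.     -0.1942]
 [ 0.0004  0.     -1.      0.2497]
 [ 0.      0.      0.      1.    ]] 9.8
ring px 244 264 64 84
[0.6056 0.2006 0.066 ]
```

View pics/w4.png

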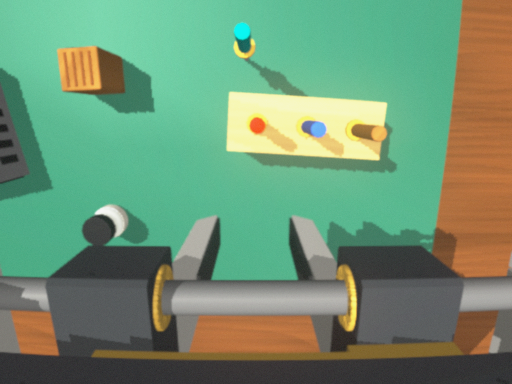

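{"fn": "drive_tool", "kwargs": {"deltas": "0.28 0.01 0.25 0 0 0 40; 0.565 0.02 0.6 0 0 0 40; 0.565 0.02 0.8 0 0 0 40; 0.565 0.02 0.8 0 0 0 40; 0.565 0.02 0.8 0 0 0 40"}}

```text
time: 10.3
tool_pos: [0.5933, -0.1964, 0.1698]
ee_rot: [-3.141, 0.0, 0.006]
wrist_force: [0.3, 0.1, 0.6]
width: 0.0398
finger_force: 0.0
```

Run:
```python
from h import *
plan([.5935,-.1965,.09],0.007)
```

```text
plan [0.002 0.001 0.798] [-0.     0.    -0.001] now [ 0.5933 -0.1964  0.1698] [-3.1415  0.0001  0.006 ]
```

{"fn": "drive_tool", "kwargs": {"deltas": "0 0 0.3 0 0 0 40; 0 0 0.6 0 0 0 40; 0 0 0.8 0 0 0 40; 0 0 0.8 0 0 0 40; 0 0 0.8 0 0 0 40"}}

```text
time: 10.8
tool_pos: [0.5942, -0.1972, 0.0921]
ee_rot: [3.14, -0.003, 0.005]
wrist_force: [-0.5, 0.3, 1.4]
width: 0.04
finger_force: 0.0
```

{"fn": "drive_tool", "kwargs": {"deltas": "0 0 0 0 0 0 0; 0 0 0 0 0 0 0; 0 0 0 0 0 0 0; 0 0 0 0 0 0 0; 0 0 0 0 0 0 0"}}

```text
time: 11.3
tool_pos: [0.5939, -0.1967, 0.0905]
ee_rot: [3.141, -0.002, 0.006]
wrist_force: [-1.4, 0.5, 4.4]
width: 0.0135
finger_force: 30.0
```

Run:
```python
from h import *
s=snap('wrist'); s2=snap('side'); 
cv2.imwrite('pics/g.png',np.hstack([s['img'][:260,100:400],cv2.resize(s2['img'][230:384,220:390],(300,260))])[:,:,::-1])
```

```text
(no output)
```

View pics/g.png

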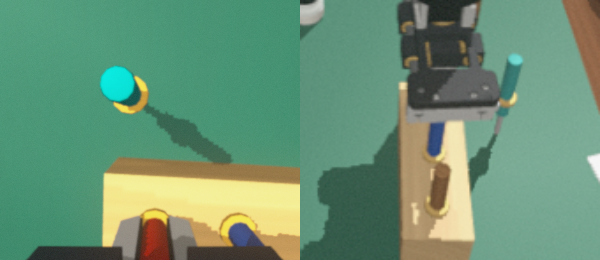

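{"fn": "drive_tool", "kwargs": {"deltas": "0 0 -0.15 0 0 0 0; 0 0 -0.4 0 0 0 0; 0 0 -0.7 0 0 0 0; 0 0 -0.7 0 0 0 0"}}

```text
time: 11.8
tool_pos: [0.5957, -0.1979, 0.1653]
ee_rot: [3.137, -0.009, 0.006]
wrist_force: [0.2, -0.6, -0.5]
width: 0.0135
finger_force: 30.0
```

{"fn": "drive_tool", "kwargs": {"deltas": "0 0 -0.3 0 0 0 0; 0 0 -0.65 0 0 0 0; 0 0 -0.65 0 0 0 0"}}

```text
time: 12.1
tool_pos: [0.5951, -0.1976, 0.2296]
ee_rot: [3.138, -0.008, 0.005]
wrist_force: [1.2, -0.4, 0.6]
width: 0.0136
finger_force: 30.0
```

{"fn": "drive_tool", "kwargs": {"deltas": "0.01 -0.3 0 0 0 0 0; 0.03 -0.65 0 0 0 0 0; 0.03 -0.98 0 0 0 0 0; 0.03 -0.98 0 0 0 0 0"}}

```text
time: 12.5
tool_pos: [0.5951, -0.0948, 0.2223]
ee_rot: [-3.139, 0.003, 0.01]
wrist_force: [0.3, -0.2, -0.4]
width: 0.0134
finger_force: 30.0
```

{"fn": "drive_tool", "kwargs": {"deltas": "0.01 -0.3 0 0 0 0 0; 0.03 -0.65 0 0 0 0 0; 0.03 -0.98 0 0 0 0 0; 0.03 -0.98 0 0 0 0 0"}}

```text
time: 12.9
tool_pos: [0.5976, 0.0023, 0.2226]
ee_rot: [-3.14, 0.003, 0.01]
wrist_force: [-0.6, 0.1, 0.0]
width: 0.0136
finger_force: 30.0
```

{"fn": "drive_tool", "kwargs": {"deltas": "0.01 -0.3 0 0 0 0 0; 0.03 -0.65 0 0 0 0 0; 0.03 -0.98 0 0 0 0 0; 0.03 -0.98 0 0 0 0 0"}}

```text
time: 13.3
tool_pos: [0.6003, 0.0995, 0.2228]
ee_rot: [-3.141, 0.002, 0.009]
wrist_force: [-0.2, 0.6, -0.2]
width: 0.0133
finger_force: 30.0
```

{"fn": "drive_tool", "kwargs": {"deltas": "0.01 -0.3 0 0 0 0 0; 0.03 -0.65 0 0 0 0 0; 0.03 -0.98 0 0 0 0 0; 0.03 -0.98 0 0 0 0 0; 0.03 -0.98 0 0 0 0 0"}}

```text
time: 13.8
tool_pos: [0.6033, 0.1939, 0.2233]
ee_rot: [3.14, 0.001, 0.005]
wrist_force: [-0.2, 0.3, -0.6]
width: 0.0136
finger_force: 30.0
```

Run:
```python
from h import *
plan([.6058,.2006,.17],0.007)
ims=[]
for c in['wrist','side','scene']:
    s=snap(c); t=tool(); save(s,'p_'+c)
    for k in['stylus_tip','aperture','button_top']:
        for r in finder.landmark_of(c,k)[:2]:
            z=t[2,3]-.08 if k=='stylus_tip' else .066
            print(c,k,np.round(r['xy'],1),round(r['confidence'],2),atz(s,r['xy'],z))
    print('expected tip px',proj(s,t[:3,3]+t[:3,2]*.08), 'ap px',proj(s,[.6056,.2006,.066]))
    u,v=proj(s,[.606,.2006,.09])[0].astype(int); u=min(max(u,65),447);v=min(max(v,65),319)
    ims.append(cv2.resize(s['img'][v-65:v+65,u-65:u+65],(260,260),interpolation=2))
cv2.imwrite('pics/p.png',np.hstack(ims)[:,:,::-1])
print(robot.get_obs()['time'])
```

```text
plan [ 0.026 -0.068  0.532] [ 0.001  0.001 -0.001] now [0.6033 0.1939 0.2233] [3.1396 0.0014 0.005 ]
wrist stylus_tip [252.9 199.1] 0.61 [0.603  0.1945 0.1436]
wrist aperture [246.9 173.7] 0.85 [0.6101 0.2009 0.066 ]
wrist button_top [249.1 171.5] 0.49 [0.6125 0.1986 0.066 ]
expected tip px [[254.4175 198.7126]] ap px [[247.2058 177.95  ]]
side stylus_tip [282.3 132.4] 0.59 [0.6033 0.1961 0.1445]
side stylus_tip [328.9 310.3] 0.57 [ 0.6353 -0.2681  0.1445]
side aperture [287.3 154.9] 0.96 [0.6202 0.211  0.066 ]
side button_top [287.1  98.6] 0.74 [0.6454 0.4958 0.066 ]
expected tip px [[282.446  132.9651]] ap px [[281.8679 157.5705]]
scene stylus_tip [161.8 255.3] 0.76 [ 0.7667 -0.1443  0.1447]
scene stylus_tip [329.1 207. ] 0.65 [0.5997 0.1907 0.1447]
scene aperture [326.6 229.9] 0.67 [0.6055 0.1971 0.066 ]
scene aperture [250.9 194.6] 0.58 [0.5233 0.0111 0.066 ]
scene button_top [329.5 229. ] 0.37 [0.6022 0.2039 0.066 ]
expected tip px [[330.9548 208.4939]] ap px [[328.0906 230.0709]]
14.4
```

View pics/p.png

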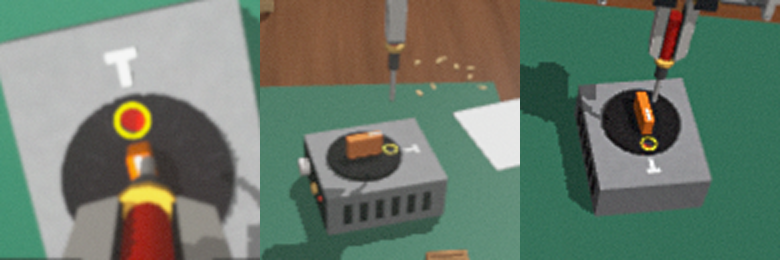

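Run:
```python
from h import *
for c in['wrist','side','scene']:
    s=snap(c); h=cv2.cvtColor(s['img'],cv2.COLOR_RGB2HSV); m=cv2.inRange(h,(25,120,100),(36,255,255))
    u,v=proj(s,[.606,.2006,.066])[0]; k=np.zeros_like(m); cv2.circle(k,(int(u),int(v)),16,255,-1); m&=k
    n,l,st,ce=cv2.connectedComponentsWithStats(m)
    for i in range(1,n):
        if st[i,4]>4: print(c,st[i],atz(s,(st[i,0]+st[i,2]/2-.5,st[i,1]+st[i,3]/2-.5),.066))
plan([.606,.2006,.17],.007)
```

```text
wrist [239 167  20  20 183] [0.607 0.201 0.066]
side [278 157   2   3   6] [0.597  0.1992 0.066 ]
side [281 156   5   4   9] [0.6085 0.2008 0.066 ]
scene [324 227   9   7  21] [0.6054 0.2004 0.066 ]
plan [ 0.029 -0.051  0.545] [-0.    -0.    -0.001] now [0.6031 0.1955 0.2245] [-3.1415 -0.0001  0.0057]
```

{"fn": "drive_tool", "kwargs": {"deltas": "0.03 -0.05 0.2 0 0 0 0; 0.03 -0.05 0.4 0 0 0 0; 0.03 -0.05 0.55 0 0 0 0; 0.03 -0.05 0.55 0 0 0 0; 0.03 -0.05 0.55 0 0 0 0"}}

```text
time: 15.05
tool_pos: [0.6061, 0.2004, 0.1695]
ee_rot: [3.142, 0.0, 0.006]
wrist_force: [-0.6, 0.4, -1.1]
width: 0.0133
finger_force: 30.0
```

Run:
```python
from h import *
ims=[]
for c in['wrist','side','scene']:
    s=snap(c); t=tool()
    for r in finder.landmark_of(c,'stylus_tip')[:1]: print(c,np.round(r['xy'],1),round(r['confidence'],2),atz(s,r['xy'],t[2,3]-.08))
    print('exp',proj(s,t[:3,3]+t[:3,2]*.08))
    u,v=proj(s,[.606,.2006,.075])[0].astype(int)
    ims.append(cv2.resize(s['img'][v-40:v+40,u-40:u+40],(260,260),interpolation=2))
cv2.imwrite('pics/q.png',np.hstack(ims)[:,:,::-1])
plan([.6062,.2007,.126],.007); print(robot.get_obs()['time'])
```

```text
wrist [252.9 199.2] 0.91 [0.6059 0.2011 0.0905]
exp [[253.6634 198.2672]]
side [331.3 309.2] 0.69 [ 0.6513 -0.2363  0.0912]
exp [[282.8657 149.457 ]]
scene [326.2 223.5] 0.67 [0.6057 0.1924 0.0909]
exp [[329.7421 224.3103]]
plan [-0.005 -0.002  0.447] [-0.    -0.001 -0.001] now [0.6066 0.2005 0.1707] [-3.1411 -0.002   0.0055]
15.35
```

View pics/q.png

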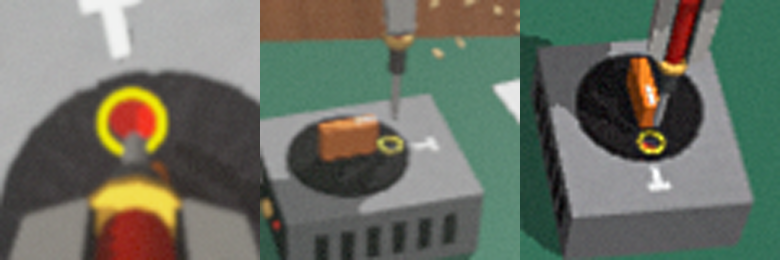

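{"fn": "drive_tool", "kwargs": {"deltas": "0 0 0.1 0 0 0 0; 0 0 0.2 0 0 0 0; 0 0 0.26 0 0 0 0; 0 0 0.31 0 0 0 0; 0 0 0.31 0 0 0 0"}}

```text
time: 15.85
tool_pos: [0.6054, 0.2002, 0.1368]
ee_rot: [3.141, 0.003, 0.006]
wrist_force: [0.1, -0.3, -0.8]
width: 0.0136
finger_force: 30.0
```

{"fn": "drive_tool", "kwargs": {"deltas": "0 0 0.04 0 0 0 0; 0 0 0.08 0 0 0 0; 0 0 0.11 0 0 0 0; 0 0 0.13 0 0 0 0; 0 0 0.13 0 0 0 0"}}

```text
time: 16.35
tool_pos: [0.6066, 0.2005, 0.1264]
ee_rot: [-3.141, -0.002, 0.006]
wrist_force: [0.2, 1.2, 4.3]
width: 0.0135
finger_force: 30.0
```

{"fn": "drive_tool", "kwargs": {"deltas": "0 0 0.02 0 0 0 0; 0 0 0.04 0 0 0 0; 0 0 0.05 0 0 0 0; 0 0 0.05 0 0 0 0; 0 0 0.05 0 0 0 0"}}

```text
time: 16.85
tool_pos: [0.6068, 0.2006, 0.1241]
ee_rot: [-3.141, -0.004, 0.006]
wrist_force: [-2.7, 0.3, 12.9]
width: 0.0137
finger_force: 30.0
```

{"fn": "drive_tool", "kwargs": {"deltas": "0 0 0 0 0 0 0; 0 0 0 0 0 0 0; 0 0 0 0 0 0 0; 0 0 0 0 0 0 0; 0 0 0 0 0 0 0"}}

```text
time: 17.35
tool_pos: [0.6068, 0.2006, 0.124]
ee_rot: [-3.141, -0.004, 0.006]
wrist_force: [-3.7, -1.6, 12.2]
width: 0.0137
finger_force: 30.0
```

Run:
```python
from h import *
ims=[]
for c in['wrist','side','scene']:
    s=snap(c); u,v=proj(s,[.606,.2006,.075])[0].astype(int)
    ims.append(cv2.resize(s['img'][v-40:v+40,u-40:u+40],(260,260),interpolation=2))
cv2.imwrite('pics/r.png',np.hstack(ims)[:,:,::-1])
```

```text
(no output)
```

View pics/r.png

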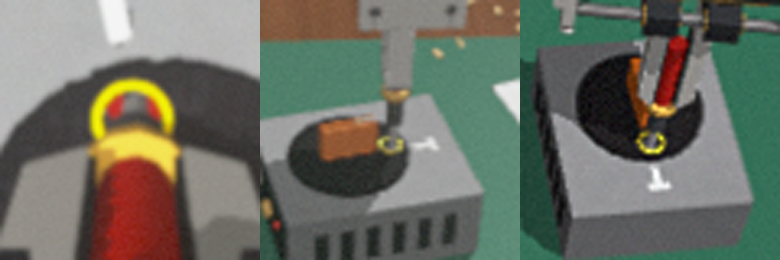

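The pin sits inside the yellow ring in all three views. The shutter still faces the mark, and the force of about 12 N means the button is at its stop.

```bash
python3 -c "
from bench import robot
print(robot.close_job())"
```

```text
the job is handed in; nothing more can be done
None
```

The shutter is turned to the mark, and the gripped stylus is through the hole holding the reset button down at its stop with about 12 N; I handed the job in at about 17.5 s, and no verdict came back.

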